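# Set the plaster vibrator back to step two and switch it on

### The job

The plaster vibrator was left on too strong a step for this bowl of plaster. While it is still off, push the lever of its step dial with a fingertip against the lever's side, without taking hold of it, and click it back to step two, the second click up from the off stop; then press the raised end of the rocker to switch the machine on. Leave the bowl on its table and the tools and things round it where they are.

Things in the scene. Friction and masses are not known exactly. Their poses are not given: they have to be found in the camera images.
- vibrator: Plaster vibrator, fixed on the bench: grey housing 335 (its x, away from the robot) x 150 mm, turned at most 0.17 rad. Origin on the underside, z up. Near end, x -152 to +7 mm: control console with a level panel 98 mm up; dial axis at (-47, 0) mm, rocker's middle at (-123, 0) mm. Far end: rubber-matted table 70 mm up with the bowl on it.
- dial_axis (a point): Axis of the step dial at panel level; axes as the vibrator's. Black hub (foot 48 mm across, 9.5 mm high; above it 25 mm across) with ONE lever arm that reaches 43 mm from the axis, 15 mm thick, top 34 mm above the panel with a white line along it. Its flanks stand 8 to 30 mm above the panel, 6 to 41 mm from the axis.
- dial (a joint): Step dial, rad, grows clockwise seen from above: 0 = off stop, lever to the vibrator's +y (left); detents each 0.524 (30 degrees): step 2 = 1.047, step 3 = 1.571 (lever to +x, away), step 6 = 3.142 (to -y, other stop). Starts on steps 3 to 6. Scale: round spot at off, bars thicker with each step. Resists by 0.16 N m, then past half-way snaps ahead of the finger into the next detent.
- lever_tip (a point): Middle of the lever's outer end, 43 mm from the dial's axis and 24 mm above the panel; shows where the lever points.
- rocker (a joint): On/off rocker at the console's near end, rad: 0 = off (right end, -y, stands up), 0.4 = on (right end down). Over-centre spring: pressed past 0.2 it snaps over and stays; about 3 N on the raised end. Black, 31 (x) x 48 mm (y), in a frame 41 x 58 mm, 4 mm above the panel; a white bar marks the end to press, a small ring the other.
- rocker_press (a point): Point on top of the rocker's right end, 17 mm from its middle, where it is pressed to switch on. It turns with the rocker: about 14 mm above the panel when off, about 7 mm when on.
- bowl: Dark green rubber mixing bowl of plaster, 126 mm across the rim, 71 mm high, standing on the vibrating table; loose. Origin at the centre of its underside, z up. To be left alone.
- test_tile_4: Small plaster test tile, 39x48x17 mm, left of the machine; loose bystander, to be left alone. Origin at the centre of its underside.
- wedge_3: Hardwood wedge, 32x90x22 mm, right of the machine; loose bystander, to be left alone. Origin at the centre of its underside.
- sanding_block: Brown cork sanding block, 66x110x31 mm; loose bystander, to be left alone. Origin at the centre of its underside.
- marker: Felt marker, 15x135x15 mm; loose bystander, to be left alone. Origin at the centre of its underside.
- jar_1: Glass jar with green screw lid, 69 mm across, 84 mm high, left of the machine; loose bystander, to be left alone. Origin at the centre of its underside.

How it is judged:
By the outcome, as a careful person would: the job done as asked, in the order asked, and still so for the second after the job is handed in, with the robot touching nothing.
It also fails if it takes over 48 s, if anything falls off the work surface, if the arm or the gripper's body presses on something with over 40 N, if the wrist force passes 120 N, or if a joint passes its speed limit or range.

### The arm

A 7-joint arm with a two-finger parallel gripper is mounted at the origin on a cart in front of the work surface, level with it; the furniture and walls round the work are solid. World frame = base frame: x ahead of the robot, y to its left, z up, the work surface at z = 0. Lengths are in m, angles in rad, forces in N, time in s.
With the tool pointing down it reaches from about 0.4 to 0.875 m from the base axis. Payload 6.5 kg.
Tool frame: the origin (TCP) lies on the front face of the gripper's body, between the roots of the fingers; the fingertips stand 73 mm ahead of it and the grasp point (between the pads) lies 54 mm ahead of it; z points along the fingers, y is the line along which they close (so a half turn about z gives the same grasp; the last joint's range is limited). The gripper opens to 85 mm and grips with 20 to 120 N. Pads are 22 mm wide; open, the fingers measure 114 mm over their backs; the gripper's body (76 mm by 85 mm) begins 54 mm behind the grasp point. The pads swing forward as they close: fully open they stand 13 mm farther back than shut.
Start: joints at [1.133, 0.536, -0.004, 1.538, 0.003, 1.067, -0.071], TCP at [0.236, -0.606, 0.304] pointing down, gripper open.
Joint ranges: [-2.7, 2.7], [-0.37, 2.16], [-1.27, 1.26], [0.24, 2.4], [-1.31, 4.45], [0.19, 1.91], [-2.76, 2.76]. Speed limits (rad/s): [2.39, 2.39, 3.14, 3.14, 3.14, 3.14, 3.14].

### API

Orientations are given as a unit quaternion [x, y, z, w].
In Python, from workcell import env, imaging gives the robot as it stands.
- The arm moves only by the tool drive_tool, never from a script. Its argument "steps" is a list that holds one entry, the list of rows, each a list of 7 numbers: the turn, a rotation vector about the world's x, y, z in degrees, then the shift along the world's x, y, z in m, then the closure, from -1 (fully open) to 1 (shut). A call has 1 to 20 rows; each row is the pose to reach, as a shift and turn from the pose commanded when the call began; what a row does not reach only later rows make up. A row lasts 1/8 s, in which the tool goes at most 62.5 mm and 10.7 degrees, less where a joint would pass 70% of its speed; a pose out of reach is approached as far as the arm can. A call with a gripper value outside its range is refused whole. The fingers move at their own pace and stop on an object; "grip_force" is the grip in N (left out, the last holds). Time passes only in rows, so rows that repeat a pose let the fingers close. It gives the time, the measured TCP pose, the force, the opening and the grip force at its end, in the units of the state.
- env.observe(): the state, without advancing time (a new reading comes with each control period).
- imaging.camera(name): name is "scene" or "side" or "wrist"; returns a dict with "image" (480x640x3 uint8, red, green, blue), "z_map" (480x640 float32, m along the optical axis (not along the pixel's ray), 0 where there is no reading), "fx", "fy", "cx", "cy" (pixels), "D" ([k1, k2, p1, p2, k3] as OpenCV has them; the pictures are not rectified), "world_to_cam" (4x4, takes a point from world to camera coordinates). Camera axes: x right, y down, z forward; pixel columns grow to the right and rows downward; lengths in m; the calibration is good to about 2 mm. A picture is of the moment at which its call begins.
- env.close_job(): hands the job in; it is judged then, once.
The state is a dict: "time": time; "qpos": joint angles; "qd": joint speeds; "effort": joint torques, N m; "tcp_pos": TCP position; "tool_rot": TCP orientation; "contact_force": force on the tool from outside, world axes, zero at the start; "torque": the same for the moment, N m; "grip_width": opening from 0.0 (shut) to 1.0 (fully open); "grip_force": force on a finger pad.
Only numpy, scipy, OpenCV 4.12 (cv2) and the standard library are available. Lean on these libraries where they do the work, as an engineer would, in place of code of your own. Each camera call takes 0.05 s, during which the arm holds its last target. There are 200 camera calls.

## Working session

There is one attempt and no reset: what is moved stays moved. The work goes in short steps, Python scripts to look and compute and a tool call to move; the robot and the scene stay as the last step left them, time stands still between calls to the robot, and variables do not carry over. Pictures are saved under pics/ and viewed, at most 10 in all, crops included, and the job is handed in when it is done.

Besides the shell and the picture viewer there is one more tool, called after "Emit:" by a JSON object that holds its "method" and its "body". drive_tool: Moves the arm, as the interface text tells. Its arguments: {"type":"object","properties":{"steps":{"type":"array","items":{"type":"array","items":{"type":"array","items":{"type":"number"}}}},"grip_force":{"type":"number"}},"required":["steps"]}

```bash
mkdir -p pics
cat > h.py <<'E'
import numpy as np, cv2
from workcell import env, imaging
def cloud(c):
    K=np.array([[c["fx"],0,c["cx"]],[0,c["fy"],c["cy"]],[0,0,1.]])
    v,u=np.mgrid[0:480,0:640]
    p=cv2.undistortPoints(np.stack([u,v],-1).reshape(-1,1,2).astype(np.float64),K,np.array(c["D"])).reshape(480,640,2)
    z=c["z_map"].astype(float)
    P=np.concatenate([p*z[...,None],z[...,None],np.ones((480,640,1))],-1)
    W=P@np.linalg.inv(np.array(c["world_to_cam"])).T
    W=W[...,:3]; W[z==0]=np.nan
    return W
def proj(c,pts):
    K=np.array([[c["fx"],0,c["cx"]],[0,c["fy"],c["cy"]],[0,0,1.]]); M=np.array(c["world_to_cam"])
    return cv2.projectPoints(np.array(pts,float),cv2.Rodrigues(M[:3,:3])[0],M[:3,3],K,np.array(c["D"]))[0].reshape(-1,2)
E
python3 - <<'E'
from h import *
c=imaging.camera("scene");d=imaging.camera("side")
np.savez("a.npz",s=cloud(c),d=cloud(d),si=c["image"],di=d["image"])
cv2.imwrite("pics/s.png",c["image"][...,::-1]);cv2.imwrite("pics/d.png",d["image"][...,::-1])
print(env.observe())
for n,cc in(("s",c),("d",d)):
    W=cloud(cc);m=(abs(W[...,2]-.098)<.004);print(n,m.sum(),np.nanmedian(W[m],0),np.linalg.inv(cc["world_to_cam"])[:3,3])
E
```

```text
{'time': 0.1, 'qpos': array([ 1.13279335,  0.53706278, -0.0044812 ,  1.53875468,  0.00258519,
        1.0673042 , -0.07120105]), 'qd': array([-1.11546947e-03, -1.24071902e-05, -5.01555750e-04, -3.43868905e-03,
       -1.33350627e-03,  9.08113393e-04, -6.71277786e-04]), 'effort': array([ 2.39198409e-03, -5.84570968e+01,  1.05207939e+00, -2.59780097e+01,
        1.27109946e-02,  4.58092094e-03, -4.41309240e-06]), 'tcp_pos': array([ 0.2360007 , -0.60516184,  0.30312577]), 'tool_rot': array([ 9.82760491e-01,  1.84881685e-01, -1.79099925e-04, -7.40368179e-04]), 'contact_force': array([-0.04768359, -0.31898107,  0.03014752]), 'torque': array([-0.04107364,  0.00439995, -0.02649009]), 'grip_force': 0.0, 'grip_width': 1.0001745779361066}
s 7006 [ 0.58381439 -0.16935835  0.09815063] [0.02161346 0.32035607 0.88395606]
d 5438 [ 0.66028168 -0.05905986  0.09891614] [0.13120242 0.95877138 0.65641906]
```

View pics/s.png

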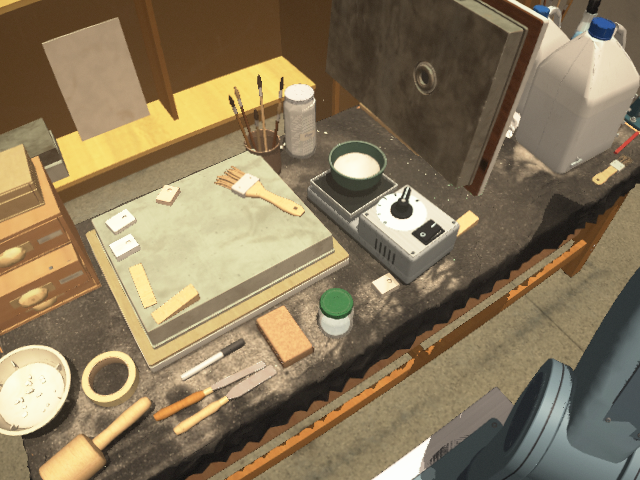

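View pics/d.png

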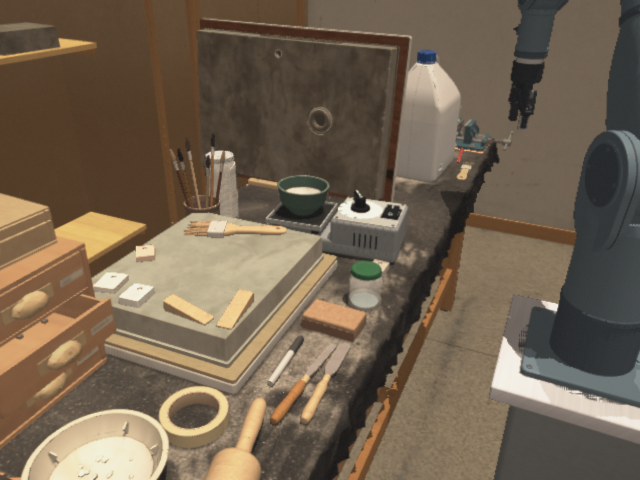

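Run:
```python
from h import *
a=np.load("a.npz");W=a["s"];img=a["si"]
roi=np.zeros((480,640),bool);roi[175:285,350:465]=1
m=roi&(abs(W[...,2]-.098)<.005)
P=W[m][:,:2].astype(np.float32)
r=cv2.minAreaRect(P*1000);print(r, m.sum())
# lever top
l=roi&(W[...,2]>.122)&(W[...,2]<.14)&(img.max(-1)<255)
# restrict near panel centre
cxy=np.median(P,0);l&=np.linalg.norm(W[...,:2]-cxy,axis=-1)<.11
v,u=np.nonzero(l);print(l.sum(),u.min(),u.max(),v.min(),v.max())
L=W[l];print(L.mean(0),np.ptp(L,0));print(cv2.minAreaRect((L[:,:2]*1000).astype(np.float32)))
# table plane
b=(abs(W[...,2]-.07)<.004);b[:, :300]=0;b[:,400:]=0;b[240:]=0;b[:150]=0;print('table',b.sum(),cv2.minAreaRect((W[b][:,:2]*1000).astype(np.float32)))
cr=cv2.resize(img[170:285,345:470],None,fx=6,fy=5,interpolation=cv2.INTER_CUBIC)
cv2.imwrite("pics/c.png",cr[...,::-1])
#board: heights around the machine
for x in np.arange(.45,1.0,.05):
  print(round(x,2),[int(1000*np.nanmax(np.r_[0,W[(abs(W[...,0]-x)<.025)&(abs(W[...,1]-y)<.025)][:,2]])) for y in np.arange(-.5,.11,.05)])
```

```text
((531.9266967773438, -220.52731323242188), (222.4234619140625, 148.34103393554688), 5.755610942840576) 3047
185 397 411 187 207
[ 0.5303571  -0.23008961  0.12940665] [0.04217479 0.05053029 0.01227169]
((532.38427734375, -234.40289306640625), (23.97300910949707, 55.557395935058594), 31.58452796936035)
table 1645 ((621.1716918945312, -162.90707397460938), (198.7235565185547, 210.80328369140625), 49.08820724487305)
0.45 [4, 6, 22, 16, 102, 116, 111, 100, 20, 6, 87, 87, 32]
0.5 [456, 111, 23, 15, 101, 132, 133, 101, 7, 4, 4, 5, 33]
0.55 [456, 433, 146, 3, 100, 134, 133, 103, 39, 92, 92, 92, 90]
0.6 [457, 433, 138, 2, 97, 140, 141, 143, 34, 92, 92, 92, 92]
0.65 [451, 433, 98, 3, 137, 140, 137, 143, 3, 104, 104, 92, 93]
0.7 [432, 433, 86, 3, 133, 144, 141, 142, 34, 103, 104, 93, 92]
0.75 [0, 420, 65, 1, 0, 140, 142, 74, 39, 92, 107, 107, 92]
0.8 [0, 399, 69, 0, 0, 5, 5, 4, 5, 90, 106, 105, 90]
0.85 [0, 379, 5, 4, 2, 171, 179, 100, 231, 234, 101, 101, 91]
0.9 [0, 359, 4, 4, 4, 182, 182, 251, 186, 252, 249, 90, 90]
0.95 [0, 338, 4, 5, 4, 181, 181, 238, 242, 231, 0, 0, 0]
```

View pics/c.png

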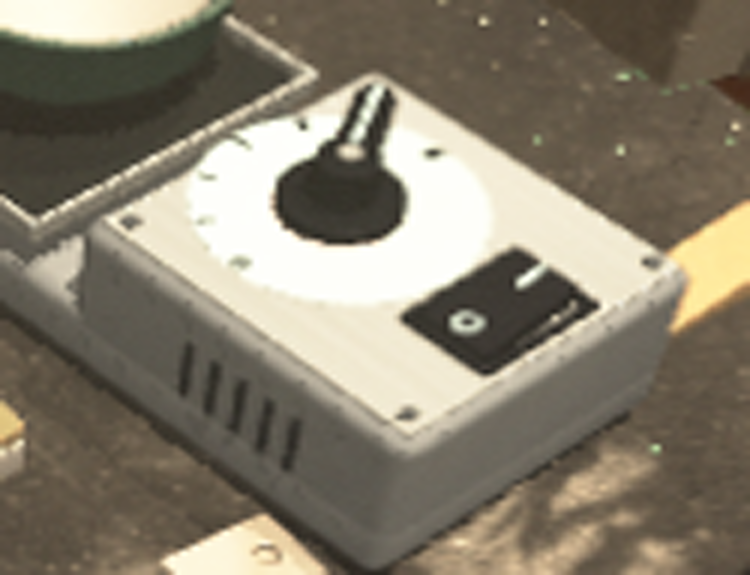

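The lever is on step 5: counting from the off spot (crop 240,262), bars are visible for steps 1–4 and 6, and the lever covers the fifth. The rocker's white bar is at crop (530,275), so its right end is up. The dial axis is near (0.526,-0.221) and the machine's yaw is about 0.1. I'll go above it and look from close by.

Emit:
{"method": "drive_tool", "body": {"steps": [[[0, 0, 0, 0.0, 0.05, 0.0, 1], [0, 0, 5, 0.02, 0.1, 0.0, 1], [0, 0, 10, 0.04, 0.15, 0.0, 1], [0, 0, 15, 0.06, 0.2, 0.0, 1], [0, 0, 15, 0.09, 0.245, 0.0, 1], [0, 0, 15, 0.12, 0.29, 0.0, 1], [0, 0, 15, 0.15, 0.33, 0.0, 1], [0, 0, 15, 0.18, 0.36, 0.0, 1], [0, 0, 15, 0.2, 0.36, 0.0, 1], [0, 0, 15, 0.2, 0.36, 0.0, 1], [0, 0, 15, 0.2, 0.36, 0.0, 1]]]}}

```text
time: 1.48
tcp_pos: [0.4351, -0.246, 0.3035]
tool_rot: [0.95, 0.311, -0.001, -0.0]
contact_force: [0.9, -0.6, 0.1]
grip_width: 0.003
grip_force: 0.0
```

Run:
```python
from h import *
c=imaging.camera("wrist");o=env.observe();print(o["time"],o["tcp_pos"],o["tool_rot"],o["grip_width"])
W=cloud(c);np.savez("w.npz",W=W,i=c["image"])
img=c["image"].copy()
# predicted model
yaw=np.radians(5.75);ex=np.array([np.cos(yaw),np.sin(yaw)]);ey=np.array([-ex[1],ex[0]]);A=np.array([.526,-.221])
V=lambda x,y,z:[*(A+ (x+.047)*ex+y*ey),z]
for p in [V(-.047,0,.132),V(-.047+.043*.5,-.043*.866,.132),V(-.123,0,.105),V(-.123,-.017,.112),V(-.152,.075,.098),V(-.152,-.075,.098)]:
    q=proj(c,[p])[0];cv2.circle(img,(int(q[0]),int(q[1])),3,(255,0,0),-1)
cv2.imwrite("pics/w.png",img[...,::-1])
m=(abs(W[...,2]-.098)<.003);print(m.sum(),cv2.minAreaRect((W[m][:,:2]*1000).astype(np.float32)))
```

```text
1.525 [ 0.4349122  -0.24616336  0.30358424] [ 9.50472758e-01  3.10807165e-01 -6.23018934e-04 -2.33963292e-04] 0.0024374221701814404
38053 ((513.8805541992188, -322.65936279296875), (154.7190704345703, 343.98455810546875), 6.562503814697266)
```

View pics/w.png

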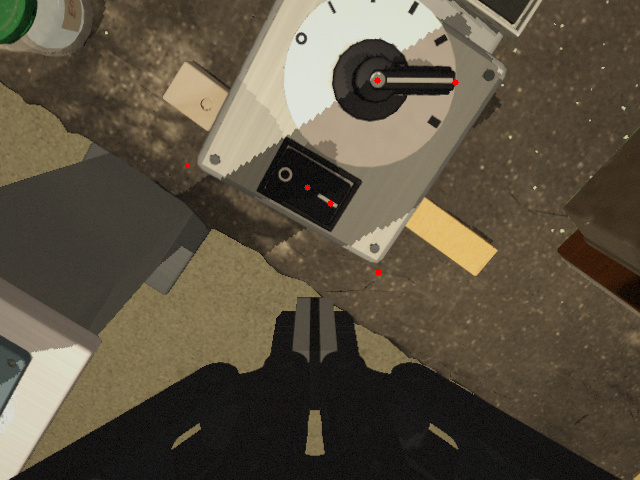

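The wrist view confirms step 5. The hub is at (377,80), the lever tip at (455,82), and the predicted dial points land on them. The rocker frame centre is at about (310,185), with the white bar at (328,201). I'll take world positions from these pixels.

Run:
```python
from h import *
W=np.load("w.npz")["W"]
for n,u,v in [("hub",377,80),("tip",452,82),("mid",420,81),("sc1",214,160),("sc2",375,248),("sc3",489,75),("rockL",285,174),("bar",328,201),("fr1",288,138),("fr2",360,183),("fr3",335,230),("fr4",258,188)]:
    print(n,(np.nanmedian(W[v-1:v+2,u-1:u+2].reshape(-1,3),0)*1000).round(1))
# fingertip extents
m=np.zeros((480,640),bool);m[290:470,150:480]=1
F=W[m&(W[...,2]>.2)];F=F[F[:,2]<.27]
R=np.linalg.qr(np.eye(3))[0]
t=np.array([.4349,-.2462]);a=2*np.arctan2(.3108,.9505);tx=np.array([np.cos(a),np.sin(a)]);ty=np.array([tx[1],-tx[0]])
for z in np.arange(.225,.26,.005):
    f=F[abs(F[:,2]-z)<.0025]
    if len(f): d=f[:,:2]-t;print(round(z,3),len(f),"x",np.percentile(d@tx,[1,99]).round(4),"y",np.percentile(d@ty,[1,99]).round(4))
s=np.load("a.npz")["s"];k=(s[...,2]>.13)&(s[...,2]<.146)&(s[...,0]>.575)&(s[...,0]<.8)&(s[...,1]<-.08)&(s[...,1]>-.3);print("bowl",cv2.minEnclosingCircle((s[k][:,:2]*1000).astype(np.float32)))
```

```text
hub [ 526.  -220.6  132.2]
tip [ 549.9 -254.2  131.6]
mid [ 539.6 -239.7  132.2]
sc1 [ 427.9 -169.1   99.4]
sc2 [ 442.3 -292.4   99.1]
sc3 [ 573.8 -277.7   99.1]
rockL [ 449.3 -211.5  105.8]
bar [ 452.4 -243.4  112.3]
fr1 [ 468.3 -200.   101.3]
fr2 [ 472.5 -255.   101.1]
fr3 [ 436.2 -262.3   97.8]
fr4 [ 429.9 -202.8  101.1]
0.23 1 x [0.0095 0.0095] y [0.0004 0.0004]
0.235 184 x [0.0059 0.0109] y [-0.0113  0.0107]
0.24 476 x [0.0057 0.011 ] y [-0.0134  0.0122]
0.245 583 x [0.0056 0.0111] y [-0.0138  0.0128]
0.25 615 x [0.0055 0.011 ] y [-0.0139  0.0129]
0.255 682 x [0.0056 0.011 ] y [-0.0139  0.0129]
0.26 739 x [0.0056 0.011 ] y [-0.0139  0.0129]
bowl ((671.9192504882812, -211.4082794189453), 65.77252197265625)
```

Run:
```python
import numpy as np
A=np.array([526,-220.5]);T=np.array([434.9,-246.2])
for th,g in [(-53.5,12),(-53.5,2)]+[(t,0) for t in np.arange(-53.5,32,6)]+[(24.5,0),(24.5,15)]:
    a=np.radians(th);u=np.array([np.cos(a),np.sin(a)]);n=np.array([-u[1],u[0]])
    print(th,round(th+53.5,1),g,((A+31*u-(18.5+g)*n-T)/1000).round(4))
```

```text
-53.5 0.0 12 [ 0.085  -0.0174]
-53.5 0.0 2 [ 0.0931 -0.0114]
-53.5 0.0 0 [ 0.0947 -0.0102]
-47.5 6.0 0 [ 0.0984 -0.0097]
-41.5 12.0 0 [ 0.1021 -0.0087]
-35.5 18.0 0 [ 0.1056 -0.0074]
-29.5 24.0 0 [ 0.109  -0.0057]
-23.5 30.0 0 [ 0.1122 -0.0036]
-17.5 36.0 0 [ 0.1151 -0.0013]
-11.5 42.0 0 [0.1178 0.0014]
-5.5 48.0 0 [0.1202 0.0043]
0.5 54.0 0 [0.1223 0.0075]
6.5 60.0 0 [0.124  0.0108]
12.5 66.0 0 [0.1254 0.0143]
18.5 72.0 0 [0.1264 0.018 ]
24.5 78.0 0 [0.127  0.0217]
30.5 84.0 0 [0.1272 0.0255]
24.5 78.0 0 [0.127  0.0217]
24.5 78.0 15 [0.1332 0.0081]
```

Emit:
{"method": "drive_tool", "body": {"steps": [[[0, 0, 0, 0.045, -0.017, 0, 1], [0, 0, 0, 0.085, -0.017, 0, 1], [0, 0, 0, 0.085, -0.017, -0.04, 1], [0, 0, 0, 0.085, -0.017, -0.08, 1], [0, 0, 0, 0.085, -0.017, -0.11, 1], [0, 0, 0, 0.085, -0.017, -0.12, 1], [0, 0, 0, 0.085, -0.017, -0.12, 1], [0, 0, 0, 0.09, -0.014, -0.12, 1], [0, 0, 0, 0.0945, -0.01, -0.12, 1], [0, 0, 6, 0.0985, -0.0097, -0.12, 1], [0, 0, 12, 0.102, -0.0087, -0.12, 1], [0, 0, 18, 0.1055, -0.0075, -0.12, 1], [0, 0, 20, 0.107, -0.0068, -0.12, 1], [0, 0, 20, 0.107, -0.0068, -0.12, 1]]]}}

```text
time: 3.28
tcp_pos: [0.5436, -0.2519, 0.1842]
tool_rot: [0.882, 0.472, 0.0, 0.0]
contact_force: [0.1, 0.5, 0.1]
grip_width: 0.001
grip_force: 0.0
```

```bash
cat > lev.py <<'E'
from h import *
c=imaging.camera("scene");W=cloud(c)
k=(W[...,2]>.1285)&(W[...,2]<.135)&(np.hypot(W[...,0]-.526,W[...,1]+.2205)<.047)
P=W[k][:,:2]-[.526,-.2205];P=P[np.hypot(*P.T)>.014]
o=env.observe();print(o["time"],o["tcp_pos"],o["contact_force"].round(1))
print(len(P),np.degrees(np.median(np.arctan2(P[:,1],P[:,0]))))
cv2.imwrite("pics/l%d.png"%(1000*o["time"]),cv2.resize(c["image"][120:290,320:500],None,fx=4,fy=3.5)[...,::-1])
E
python3 lev.py; ls pics
```

```text
3.325 [ 0.54337848 -0.25201783  0.18409285] [ 0.1  0.5 -0.1]
80 -33.5947973597857
c.png
d.png
l3325.png
s.png
w.png
```

View pics/l3325.png

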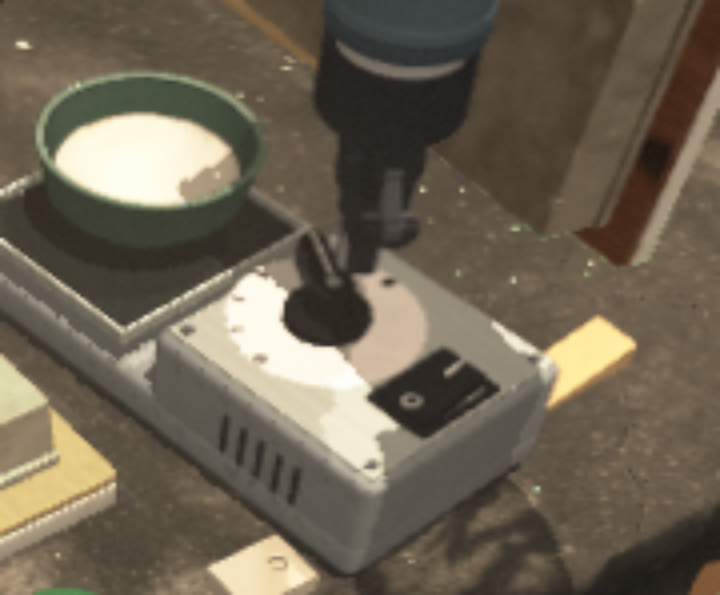

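The lever has moved one detent ahead of the finger to step 4, at (315,255). I'll keep following the arc.

Emit:
{"method": "drive_tool", "body": {"steps": [[[0, 0, 5, 0.0027, 0.0016, 0, 1], [0, 0, 10, 0.0052, 0.0032, 0, 1], [0, 0, 16, 0.0081, 0.0055, 0, 1], [0, 0, 22, 0.0108, 0.0082, 0, 1], [0, 0, 28, 0.0132, 0.0111, 0, 1], [0, 0, 28, 0.0132, 0.0111, 0, 1], [0, 0, 34, 0.0153, 0.0143, 0, 1], [0, 0, 40, 0.017, 0.0176, 0, 1], [0, 0, 46, 0.0184, 0.0211, 0, 1], [0, 0, 50, 0.019, 0.0235, 0, 1], [0, 0, 50, 0.019, 0.0235, 0, 1]]]}}

```text
time: 4.7
tcp_pos: [0.562, -0.2294, 0.1839]
tool_rot: [0.601, 0.799, -0.0, 0.0]
contact_force: [-0.2, -1.7, 0.1]
grip_width: 0.003
grip_force: 0.9
```

```bash
python3 lev.py; ls pics
```

```text
4.75 [ 0.562014   -0.22929407  0.18391835] [-0.2 -1.3 -0.1]
88 11.408308530340534
c.png
d.png
l3325.png
l4750.png
s.png
w.png
```

Emit:
{"method": "drive_tool", "body": {"steps": [[[0, 0, 4, 0.0006, 0.0025, 0, 1], [0, 0, 8, 0.001, 0.005, 0, 1], [0, 0, 10, 0.001, 0.006, 0, 1], [0, 0, 10, 0.001, 0.006, 0, 1]]]}}

```text
time: 5.25
tcp_pos: [0.5632, -0.2223, 0.1838]
tool_rot: [0.528, 0.849, 0.0, -0.0]
contact_force: [-0.2, 0.7, -0.0]
grip_width: 0.004
grip_force: 0.0
```

```bash
python3 lev.py; ls pics
```

```text
5.3 [ 0.5631657  -0.22249356  0.18387445] [-0.4 -0.3 -0.2]
92 29.61112810914348
c.png
d.png
l3325.png
l4750.png
l5300.png
s.png
w.png
```

The lever snapped ahead and the finger is free. I'll retreat, rise, move over the rocker and check.

Emit:
{"method": "drive_tool", "body": {"steps": [[[0, 0, 10, 0.003, -0.005, 0, 1], [0, 0, 10, 0.005, -0.011, 0, 1], [0, 0, 10, 0.005, -0.011, 0.03, 1], [0, 0, 0, 0.005, -0.011, 0.07, 1], [0, 0, -10, 0.0, -0.012, 0.12, 1], [0, 0, -20, -0.03, -0.018, 0.12, 1], [0, 0, -20, -0.07, -0.0217, 0.12, 1], [0, 0, -20, -0.111, -0.0217, 0.12, 1], [0, 0, -20, -0.111, -0.0217, 0.12, 1], [0, 0, -20, -0.111, -0.0217, 0.12, 1]]]}}

```text
time: 6.55
tcp_pos: [0.453, -0.2447, 0.3043]
tool_rot: [0.668, 0.744, 0.0, 0.001]
contact_force: [0.8, -0.6, 0.9]
grip_width: -0.0
grip_force: 0.0
```

```bash
python3 lev.py
python3 - <<'E'
from h import *
c=imaging.camera("scene");cv2.imwrite("pics/sc2.png",cv2.resize(c["image"][150:290,320:480],None,fx=5,fy=4)[...,::-1])
E
```

```text
6.6 [ 0.45332419 -0.24449669  0.3042599 ] [-0.7 -0.5 -0.6]
64 37.70483835606077
```

View pics/sc2.png

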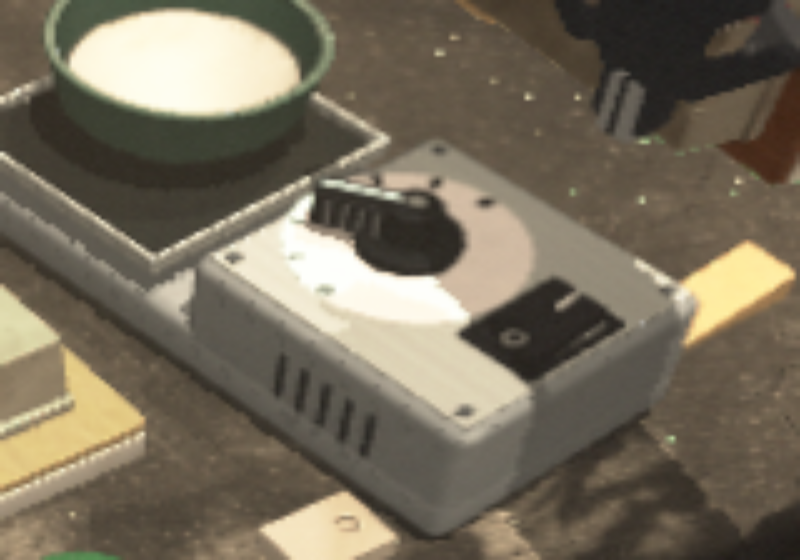

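The lever points to (318,185). It measures 37.7°, against 36.5° expected for step 2, so it is on step 2. Next is the rocker.

Emit:
{"method": "drive_tool", "body": {"steps": [[[0, 0, 0, 0, 0, -0.05, 1], [0, 0, 0, 0, 0, -0.09, 1], [0, 0, 0, 0, 0, -0.108, 1], [0, 0, 0, 0, 0, -0.114, 1], [0, 0, 0, 0, 0, -0.117, 1], [0, 0, 0, 0, 0, -0.12, 1], [0, 0, 0, 0, 0, -0.122, 1], [0, 0, 0, 0, 0, -0.124, 1], [0, 0, 0, 0, 0, -0.124, 1]]]}}

```text
time: 7.78
tcp_pos: [0.4523, -0.2448, 0.1801]
tool_rot: [0.667, 0.745, 0.0, 0.0]
contact_force: [0.3, -3.9, 2.6]
grip_width: -0.003
grip_force: 2.1
```

Emit:
{"method": "drive_tool", "body": {"steps": [[[0, 0, 0, 0, 0, -0.001, 1], [0, 0, 0, 0, 0, -0.002, 1], [0, 0, 0, 0, 0, -0.002, 1]]]}}

```text
time: 8.15
tcp_pos: [0.4525, -0.2449, 0.1796]
tool_rot: [0.667, 0.745, -0.0, 0.001]
contact_force: [-4.6, -0.6, 20.6]
grip_width: 0.001
grip_force: 10.3
```

```bash
python3 lev.py
python3 - <<'E'
from h import *
c=imaging.camera("scene");cv2.imwrite("pics/sc3.png",cv2.resize(c["image"][150:290,320:480],None,fx=5,fy=4)[...,::-1])
E
```

```text
8.2 [ 0.45251175 -0.24490766  0.17960081] [-4.9 -0.7 21. ]
63 36.504787388052925
```

View pics/sc3.png

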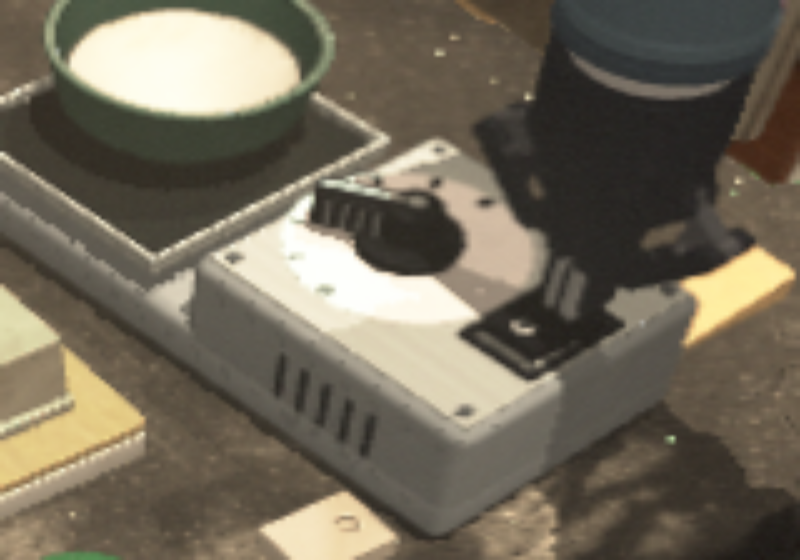

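The left end with the ring (522,328) now stands up, so the rocker has gone over. The 20 N means the finger is on the bottomed rocker. I'll retreat and check.

Emit:
{"method": "drive_tool", "body": {"steps": [[[0, 0, 0, 0, 0, 0.01, 1], [0, 0, 0, 0, 0, 0.05, 1], [0, 0, 0, 0, 0, 0.1, 1], [0, 0, 0, -0.02, 0, 0.14, 1], [0, 0, 0, -0.02, 0, 0.14, 1], [0, 0, 0, -0.02, 0, 0.14, 1]]]}}

```text
time: 9.0
tcp_pos: [0.4317, -0.2441, 0.3171]
tool_rot: [0.667, 0.745, -0.0, -0.001]
contact_force: [0.1, 0.4, 0.3]
grip_width: 0.003
grip_force: 0.0
```

```bash
python3 lev.py
python3 - <<'E'
from h import *
c=imaging.camera("scene");W=cloud(c)
for n,p in(("L",[.4486,-.2122]),("R",[.4524,-.246])):
    k=np.hypot(W[...,0]-p[0],W[...,1]-p[1])<.005;print(n,np.nanmedian(W[k][:,2])-.0985)
s=np.load("a.npz")["s"]
k=(W[...,2]>.13)&(W[...,2]<.146)&(W[...,0]>.575)&(W[...,0]<.8)&(W[...,1]<-.08)&(W[...,1]>-.3);print("bowl",cv2.minEnclosingCircle((W[k][:,:2]*1000).astype(np.float32)))
cv2.imwrite("pics/sc4.png",cv2.resize(c["image"][150:290,320:480],None,fx=5,fy=4)[...,::-1])
E
```

```text
9.05 [ 0.4316558  -0.24398505  0.3166429 ] [ 0.4 -0.8  0.2]
61 36.45596421999088
L 0.3587836429589246
R 0.006158430186340241
bowl ((672.0906372070312, -212.98834228515625), 64.08048248291016)
```

View pics/sc4.png

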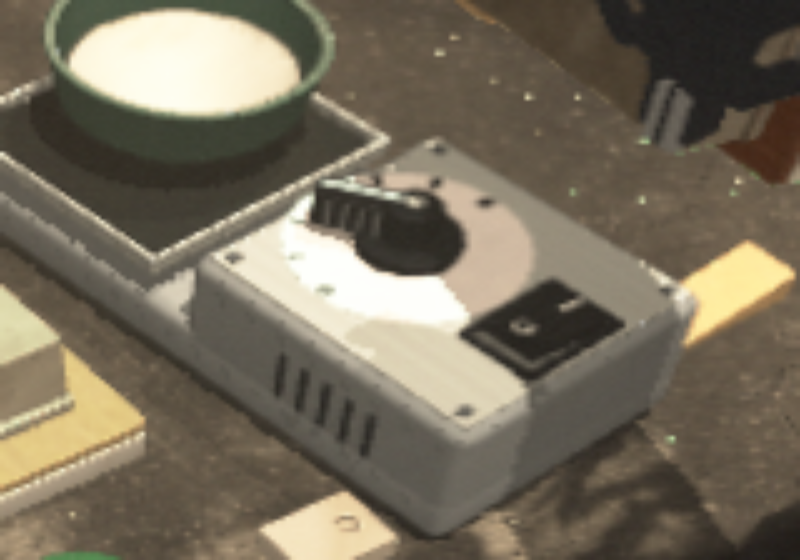

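The rocker is on: its right end at (570,300) is down, about 6 mm above the panel, and the ring end at (522,326) is up. The lever is on step 2 and the bowl hasn't moved.

```bash
python3 -c "
from workcell import env
print(env.close_job())"
```

```text
the job is handed in; nothing more can be done
None
```

The step dial is back on step two and the rocker is switched on, in that order. The bowl and the other things were left untouched, and the job is handed in at about 9 s on the robot's clock.

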